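# Lower the ratchet hold-down arm onto the sample cup

### The arm

A 6-joint arm with a two-finger parallel gripper is mounted at the origin on a cart in front of the work surface, level with it; the furniture and walls round the work are solid. World frame = base frame: x ahead of the robot, y to its left, z up, the work surface at z = 0. Lengths are in m, angles in rad, forces in N, time in s.
With the tool pointing down it reaches from about 0.35 to 0.775 m from the base axis. Payload 5.5 kg.
Tool frame: the origin (TCP) lies at the very end of the fingers, on their centre line; the grasp point (between the pads) lies env.pinch_z behind it (env.pinch_z is the distance from the TCP to the grasp point, in m); z points along the fingers, y is the line along which they close (so a half turn about z gives the same grasp; the last joint's range is limited). The gripper opens to 85 mm and grips with 20 to 120 N. Pads are 22 mm wide; open, the fingers measure 114 mm over their backs; the gripper's body (76 mm by 85 mm) begins 54 mm behind the grasp point. The pads swing forward as they close: fully open they stand 13 mm farther back than shut.
Start: joints at [-1.343, 0.313, 0.046, 1.304, 0, 1.431], TCP at [0.207, -0.537, 0.231] pointing down, gripper open.
Joint ranges: [-2.76, 2.76], [-0.86, 1.69], [-1.03, 1.26], [-2.2, 2.34], [-1.47, 1.5], [-3.14, 3.14]. Speed limits (rad/s): [2.57, 2.57, 3.14, 3.14, 3.14, 3.14].

### API

Orientations are given as a unit quaternion [w, x, y, z].
In Python, from workcell import env, eyes gives the robot as it stands.
- The arm moves only by the shell command python3 -m jog 'ROWS' [FORCE]. ROWS is JSON, one flat list of numbers, 7 for each row, row after row: the shift along the world's x, y, z as a fraction of full scale, then the turn, a rotation vector about the world's x, y, z as a fraction of full scale, then the opening, from -1 (shut) to 1 (fully open), so that 0 is half open. A call has 1 to 12 rows; each row is the pose to reach, as a shift and turn from the pose commanded when the call began, turning the shorter way round; what a row does not reach only later rows make up. Full scale, the value 1, is 20 cm for a shift and pi rad for a turn. A row lasts 1/12 s, in which the tool goes at most 41.7 mm and 7.16 degrees, less where a joint would pass 70% of its speed; a pose out of reach is approached as far as the arm can. A call with a number of a shift or a turn outside -1 to 1 is refused whole. A call with a gripper value outside its range is refused whole. The fingers move at their own pace and stop on an object; FORCE is the grip in N (left out, the last holds). Time passes only in rows, so rows that repeat a pose let the fingers close. It gives the time, the measured TCP pose, the force, the opening and the grip force at its end, in the units of the state.
- env.get_state(): the state, without advancing time (a new reading comes with each control period).
- eyes.read_camera(name): name is "scene" or "top" or "wrist"; returns (picture, depth): 420x560x3 uint8, red, green, blue; 420x560 float32, m along the optical axis (not along the pixel's ray), 0 where there is no reading.
- eyes.calibration(name): a dict with "fx", "fy", "cx", "cy" (pixels), "k1" (the pictures are not rectified: a ray, as slopes to the right and down, at radius r is drawn at 1 + k1 r^2 times it, then the intrinsics apply), "R" (3x3) and "t" (3): a world point X has camera coordinates R X + t; the wrist camera has in their place "tool_from_camera" (4x4, takes a point from camera to tool coordinates, whose origin is the TCP and whose axes are the flange's). Camera axes: x right, y down, z forward; pixel columns grow to the right and rows downward; lengths in m; the calibration is good to about 2 mm. A picture is of the moment at which its call begins: read the wrist's pose just before it. calibration takes no time and is no camera call.
- env.hand_in(): hands the job in; it is judged then, once.
The state is a dict: "clock": time; "joint_pos": joint angles; "qvel": joint speeds; "tau": joint torques, N m; "tcp_pos": TCP position; "orientation": TCP orientation; "wrist_force": force on the tool from outside, world axes, zero at the start; "ft_torque": the same for the moment, N m; "finger_gap": finger opening in m; "grip_force": force on a finger pad.
Only numpy, scipy, OpenCV 4.12 (cv2) and the standard library are available. Lean on these libraries where they do the work, as an engineer would, in place of code of your own. Each camera call takes 0.05 s, during which the arm holds its last target. There are 200 camera calls.

### The job

The red-handled arm of the hold-down stand is propped up by its ratchet. With the fingertips, press the orange thumb pad of the brass pawl right down so that the pawl swings free of the teeth and stays free, then push the arm down by its red cross grip until its rubber foot rests on the lid of the white sample cup, and draw back. Grasp and lift nothing, leave the cup standing in its ring, and leave the things round the stand alone.

Things in the scene. Friction and masses are not known exactly. Their poses are not given: they have to be found in the camera images.
- stand: Hold-down stand, fixed to the bench: grey base plate 94 x 250 mm and 10 mm thick, blue tower of two cheeks up to 160 mm tall. Its origin is on the bench surface directly below the arm's pivot; its own y axis (horizontal) points from the tower towards the end of the arm and the cup, its own z up. It does not tip or slide. The base plate runs from y = -95 to +155 mm, the tower from y = -77 to +24 mm, 36 mm wide in x (bosses to 46 mm).
- lever_pivot (a point): Centre of the arm's hinge, 112 mm above the bench, directly above the stand's origin. The hinge axis is the stand's own x axis.
- grip_centre (a point): Middle of the red cross grip at the free end of the arm: a round bar 20 mm in diameter and 76 mm long, parallel to the stand's x axis, 180 mm from the arm's pivot. Its top is 10 mm above this point. It runs on a circle about the arm's pivot: at arm angle A it lies 180 cos A mm along the stand's y and 180 sin A mm above the pivot. The arm itself is a bar 14 mm wide and 18 mm deep.
- foot_face (a point): Centre of the underside of the rubber foot (32 mm across) that hangs under the arm, 110 mm from the pivot.
- press_arm (a joint): Angle of the arm above level, rad: 0 is level, with the foot just on the cup's lid; positive is raised. It starts at about 0.72 to 0.82. The hinge is stiff, so the arm stays where it is left and needs a downward push of about 3 to 7 N at the grip. While the pawl is engaged its teeth stop the arm at about 0.70 however it is pushed; the ratchet lets it only rise.
- pawl (a joint): Angle of the pawl, rad: 0 is engaged (nose down in the teeth), it grows as the thumb pad is pressed, and the end stop is at 0.40. The nose clears the teeth above about 0.15; properly free is above 0.28. The stiff pivot has no spring: the pawl stays where it is left. The press takes about 2 to 5 N.
- pad_top (a point): Centre of the upper face of the orange thumb pad of the pawl, 34 mm (across) x 30 mm, at the back of the tower: 56 mm behind and 15 mm above the pawl's pivot when engaged. It sinks about 21 mm over the whole travel, moving along a circle about the pawl's pivot (at first nearly straight down). It can be pressed from above; nothing but the bench and the base plate lies below it.
- pawl_pivot (a point): Centre of the pawl's hinge, 60 mm behind the arm's pivot (towards the stand's -y) and 154 mm above the bench; its axis is the stand's x axis.
- cup: White sample cup with a white screw lid, 51 mm across and 64 mm tall, loose, light, standing in a low black ring (8 mm high) on the base plate below the foot. Origin at the centre of its underside, 10 mm above the bench.
- feed: Bystander: the small blue-capped lab bottle (56 mm across, 102 mm tall), loose, on the far side of the stand, level with the cup; like bottles stand further back on the bench. Origin at the centre of its underside. Leave alone.
- stopper: Bystander: the red rubber stopper (38 mm across, 40 mm tall), loose, on the far side of the stand, level with its tower. Origin at the centre of its underside. Leave alone.
- dish: Bystander: the shallow clear petri dish (62 mm across, 14 mm tall), loose, on the near side of the stand, level with its tower. Origin at the centre of its underside. Leave alone.
- clamp: Bystander: the blue pinch clamp (20 x 49 x 32 mm), loose, on the near side of the stand, level with the cup. Origin at the centre of its underside. Leave alone.
Not all that is in view belongs to the job. Leave any pink or purple look-alike of the cup alone.

How it is judged:
On the way, in this order (a step that is already met when the one before it is completed fails the run):
1. the pawl is pressed free of the teeth while the arm is still up (value of joint pawl above 0.28 rad and value of joint press_arm above 0.6 rad), for 0.1 s.
2. with the pawl free, the arm is pushed down until its foot is on the cup's lid (value of joint press_arm below 0.035 rad and value of joint pawl above 0.2 rad), for 0.2 s.
At the end, for the whole second after the job is handed in: The arm is down and at rest, its angle under 0.04 rad, with the foot on the cup's lid; the pawl is still free (above 0.2 rad); the cup stands upright (within 0.12 rad) in its ring under the foot (centres within 16 mm), less than 12 mm from where it began (value of joint press_arm below 0.04 rad and value of joint pawl above 0.2 rad and velocity of joint press_arm between -0.02 and 0.02 rad/s and horizontal distance between cup and foot_face below 0.016 m and angle between cup's own z axis and vertical below 0.12 rad and distance of cup from where it was at the start of the episode below 0.012 m); the robot touches nothing.
It fails at once if the arm is lifted instead of pushed down (above 0.92 rad) (value of joint press_arm above 0.92 rad).
It fails at once if the cup is lifted, or knocked over (height (world z) of cup above 0.02 m or angle between cup's own z axis and vertical above 0.3 rad).
It fails at once if a bystander (bottle, stopper, petri dish or pinch clamp) is moved by more than 15 mm (distance of any of feed, stopper, dish, clamp from where it was at the start of the episode above 0.015 m).
It also fails if it takes over 48 s, if anything falls off the work surface, if the arm or the gripper's body presses on something with over 40 N, if the wrist force passes 120 N, or if a joint passes its speed limit or range.

## Working session

There is one attempt and no reset: what is moved stays moved. The work goes in short steps, Python scripts to look and compute and a shell command to move; the robot and the scene stay as the last step left them, time stands still between calls to the robot, and variables do not carry over. Pictures are saved under pics/ and viewed, at most 10 in all, crops included, and the job is handed in when it is done.

```bash
mkdir -p pics
cat > h.py <<'E'
import numpy as np, cv2
from workcell import env, eyes
def cloud(name):
    st=env.get_state(); im,d=eyes.read_camera(name); c=eyes.calibration(name)
    K=np.array([[c["fx"],0,c["cx"]],[0,c["fy"],c["cy"]],[0,0,1.]])
    v,u=np.mgrid[:420,:560]
    p=cv2.undistortPoints(np.stack([u.ravel(),v.ravel()],1).astype(np.float32)[:,None],K,np.array([c["k1"],0,0,0.]))[:,0]
    P=np.c_[p,np.ones(len(p))]*d.reshape(-1,1)
    if "R" in c: W=(P-c["t"])@np.array(c["R"])
    else:
        from scipy.spatial.transform import Rotation as Ro
        T=np.array(c["tool_from_camera"]); q=st["orientation"]
        W=(P@T[:3,:3].T+T[:3,3])@Ro.from_quat([q[1],q[2],q[3],q[0]]).as_matrix().T+st["tcp_pos"]
    W[d.ravel()==0]=np.nan
    return im,W.reshape(420,560,3)
E
python3 - <<'E'
from h import *
for n in("scene","top"):
    im,W=cloud(n); cv2.imwrite(f"pics/{n}0.png",im[:,:,::-1]); np.savez(f"{n}0.npz",im=im,W=W)
s=env.get_state(); print(s["clock"],s["tcp_pos"],s["orientation"],s["finger_gap"])
E
```

```text
0.1 [ 0.20662577 -0.5360971   0.2304867 ] [-8.27027612e-04  9.83139103e-01  1.82857372e-01 -4.76855078e-05] 0.08541886183258071
```

View pics/scene0.png

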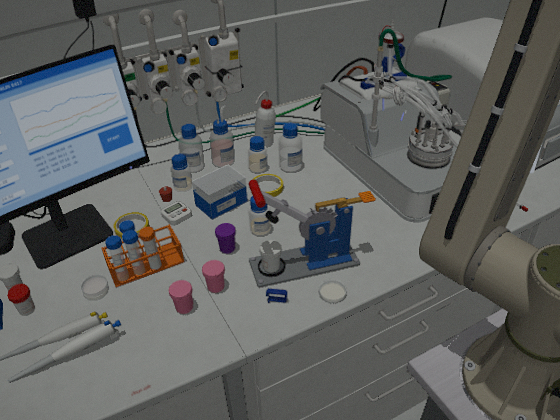

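View pics/top0.png

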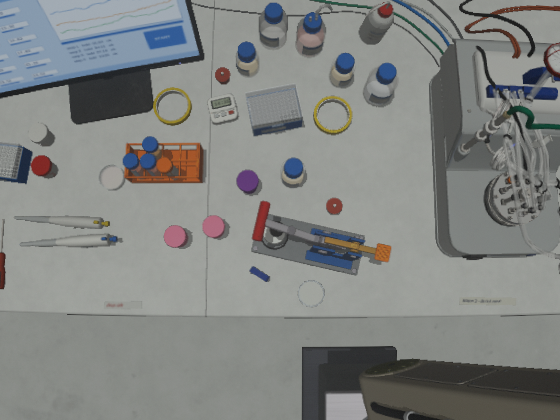

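The scene view shows the stand with its red grip at about (256,192) and the orange pad at (368,197). In the top view the grip is at (262,220) and the pad at (384,253). Next I'll measure both.

Run:
```python
from h import *
for n,bg,bo in(("top",(245,195,280,245),(370,240,395,265)),("scene",(245,175,275,207),(355,188,378,206))):
    f=np.load(f"{n}0.npz"); im,W=f["im"],f["W"]
    hsv=cv2.cvtColor(im,cv2.COLOR_RGB2HSV)
    for nm,b,lo,hi in(("grip",bg,-1,6),("pad",bo,7,22)):
        u0,v0,u1,v1=b; H=hsv[v0:v1,u0:u1]; w=W[v0:v1,u0:u1]
        h=H[...,0].astype(int); h=np.where(h>170,h-180,h)
        m=(h>lo-6)&(h<=hi)&(H[...,1]>130)&(H[...,2]>60)&np.isfinite(w[...,0])
        p=w[m]; p=p[abs(p[:,2]-np.median(p[:,2]))<.04]
        q=p-p.mean(0); s=np.linalg.svd(q,full_matrices=False)
        print(n,nm,len(p),"mean",p.mean(0).round(4),"med",np.median(p,0).round(4),"lo",np.percentile(p,3,axis=0).round(3),"hi",np.percentile(p,97,axis=0).round(3),"ax",s[2][0].round(3))
    for nm,(u,v) in(dict(dish=(311,293),clamp=(260,273),feed=(292,167),stopper=(334,205)).items() if n=="top" else ()): print(nm,W[v,u].round(3))
f=np.load("top0.npz"); im,W=f["im"],f["W"]
# base plate points: z approx 10mm
m=np.zeros((420,560),bool); m[205:280,245:370]=1
m&=abs(W[...,2]-.010)<.0035; p=W[m][:,:2].astype(np.float32); print(len(p),cv2.minAreaRect(p)); s=np.linalg.svd(p-p.mean(0),full_matrices=False)[2]; print(s)
# tower top: z .12-.165
m=np.zeros((420,560),bool); m[205:280,300:370]=1
m&=(W[...,2]>.125)&(W[...,2]<.17); p=W[m]; print(len(p),p.min(0),p.max(0))
```

```text
top grip 348 mean [0.5123 0.3023 0.2399] med [0.5119 0.3019 0.2402] lo [0.479 0.291 0.235] hi [0.546 0.315 0.244] ax [-0.975  0.222 -0.008]
top pad 257 mean [0.4589 0.0619 0.1675] med [0.4592 0.0617 0.1675] lo [0.443 0.046 0.162] hi [0.473 0.082 0.172] ax [ 0.229  0.971 -0.067]
dish [0.376 0.195 0.015]
clamp [0.421 0.311 0.03 ]
feed [0.649 0.24  0.099]
stopper [0.575 0.143 0.04 ]
scene grip 234 mean [0.506  0.3036 0.2403] med [0.5036 0.3038 0.2413] lo [0.476 0.291 0.23 ] hi [0.546 0.315 0.245] ax [-0.978  0.201 -0.059]
scene pad 160 mean [0.4577 0.0626 0.1697] med [0.4587 0.062  0.1701] lo [0.442 0.044 0.164] hi [0.472 0.085 0.174] ax [-0.224 -0.968  0.111]
1719 ((0.49125272035598755, 0.20848700404167175), (0.1500779390335083, 0.27501311898231506), 1.7287325859069824)
[[-0.18698378 -0.982363  ]
 [ 0.982363   -0.18698378]]
669 [0.44925026 0.08561116 0.1253367 ] [0.50601914 0.2255879  0.16999262]
```

```bash
python3 - <<'E'
from h import *
f=np.load("top0.npz"); W=f["W"]
for a in np.arange(-.6,.1,.05):
    m=(W[...,1]>a)&(W[...,1]<a+.05)&(W[...,2]>.04)&(W[...,2]<.6)&(W[...,0]>.3)
    p=W[m]; print(round(a,2),len(p),p[:,0].min().round(3) if len(p) else '',p[:,2].max().round(2) if len(p) else '')
print(env.pinch_z)
E
python3 -m jog '[0.4,0.2,0.15,0,0,0,-1, 0.7,0.9,0.2,0,0,0,-1, 0.7,0.9,0.2,0,0,0,-1, 0.7,0.9,0.2,0,0,0,-1, 0.7,0.9,0.2,0,0,0,-1, 0.7,0.9,0.2,0,0,0,-1, 0.7,0.9,0.2,0,0,0,-1]'
```

```text
-0.6 0  
-0.55 0  
-0.5 0  
-0.45 0  
-0.4 224 0.477 0.14
-0.35 1698 0.445 0.25
-0.3 2801 0.454 0.32
-0.25 5760 0.46 0.4
-0.2 6139 0.45 0.42
-0.15 8941 0.459 0.45
-0.1 798 0.484 0.23
-0.05 4 0.847 0.1
0.0 1337 0.441 0.19
0.05 881 0.441 0.19
0.0187
clock: 0.68
tcp_pos: [0.3488, -0.3522, 0.2723]
orientation: [-0.0, 0.983, 0.186, 0.001]
wrist_force: [-0.4, 0.1, -0.8]
finger_gap: 0.0007
grip_force: 0.0
```

```bash
python3 -m jog '[0.04,0.25,0,0,0,0,-1, 0.05,0.5,0,0,0,0,-1, 0.07,0.75,0,0,0,0,-1, 0.1,1,0,0,0,0,-1, 0.1,1,0,0,0,0,-1, 0.1,1,0,0,0,0,-1, 0.1,1,0,0,0,0,-1]'; python3 -m jog '[0.0,0.25,0,0,0,0,-1, 0.0,0.5,0,0,0,0,-1, 0.0,0.75,0,0,0,0,-1, 0.1,1,0,0,0,0,-1, 0.3,1,-0.1,0,0,0,-1, 0.4,1,-0.2,0,0,0,-1, 0.42,1,-0.25,0,0,0,-1, 0.42,1,-0.25,0,0,0,-1]'
```

```text
clock: 1.27
tcp_pos: [0.3667, -0.1552, 0.2713]
orientation: [0.0, 0.983, 0.185, -0.0]
wrist_force: [0.2, 0.7, 0.5]
finger_gap: -0.0002
grip_force: 0.0
clock: 1.93
tcp_pos: [0.4518, 0.043, 0.2177]
orientation: [-0.0, 0.983, 0.183, -0.002]
wrist_force: [-0.7, -0.8, -0.6]
finger_gap: 0.0002
grip_force: 0.0
```

```bash
python3 -m jog '[0.03,0.08,-0.1,0,0,0,-1, 0.03,0.08,-0.1,0,0,0,-1, 0.03,0.08,-0.1,0,0,0,-1, 0.03,0.08,-0.1,0,0,0,-1]'
python3 - <<'E'
from h import *
im,W=cloud("wrist"); cv2.imwrite("pics/w1.png",im[:,:,::-1])
hsv=cv2.cvtColor(im,cv2.COLOR_RGB2HSV)
m=(hsv[...,0]>6)&(hsv[...,0]<22)&(hsv[...,1]>150)&(hsv[...,2]>80)&(W[...,2]>.15)&(W[...,2]<.18)
p=W[m]; print(len(p),np.percentile(p,[2,50,98],axis=0).round(3),cv2.minAreaRect(p[:,:2].astype(np.float32)))
E
```

```text
clock: 2.27
tcp_pos: [0.4566, 0.0582, 0.2021]
orientation: [0.0, 0.983, 0.182, -0.0]
wrist_force: [0.0, -0.1, 0.9]
finger_gap: 0.0001
grip_force: 0.0
6976 [[0.45  0.046 0.159]
 [0.473 0.108 0.169]
 [0.488 0.173 0.173]] ((0.47090113162994385, 0.11039099097251892), (0.13552209734916687, 0.03280787169933319), 77.47576904296875)
```

View pics/w1.png

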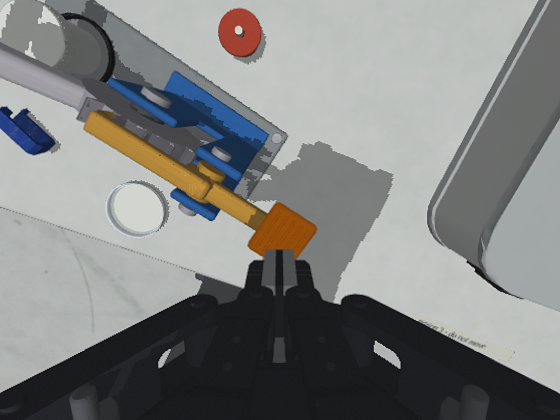

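The wrist view shows the orange pad centred at about (282,232), with the fingertips at (280,250) above its near half. I'll press it now.

```bash
python3 -m jog '[0.01,0.01,-0.08,0,0,0,-1, 0.01,0.01,-0.14,0,0,0,-1, 0.01,0.01,-0.17,0,0,0,-1, 0.01,0.01,-0.2,0,0,0,-1, 0.01,0.01,-0.2,0,0,0,-1]'; python3 -m jog '[0,0,-0.02,0,0,0,-1, 0,0,-0.04,0,0,0,-1, 0,0,-0.06,0,0,0,-1, 0,0,-0.06,0,0,0,-1]'
```

```text
clock: 2.73
tcp_pos: [0.4586, 0.0607, 0.1614]
orientation: [0.0, 0.983, 0.182, 0.0]
wrist_force: [0.9, -0.8, 0.8]
finger_gap: 0.0001
grip_force: 0.1
clock: 3.07
tcp_pos: [0.4595, 0.0611, 0.1503]
orientation: [0.001, 0.983, 0.183, 0.001]
wrist_force: [-3.3, -3.1, 10.9]
finger_gap: 0.0001
grip_force: 5.5
```

```bash
python3 -m jog '[0,0,-0.01,0,0,0,-1, 0,0,-0.02,0,0,0,-1, 0,0,-0.02,0,0,0,-1]'
python3 - <<'E'
from h import *
im,W=cloud("scene"); np.savez("scene1.npz",im=im,W=W)
c=cv2.resize(im[150:300,230:400],None,fx=4,fy=4,interpolation=2);cv2.imwrite("pics/s1.png",c[:,:,::-1])
E
```

```text
clock: 3.32
tcp_pos: [0.4599, 0.0611, 0.1491]
orientation: [0.001, 0.983, 0.183, 0.002]
wrist_force: [-9.0, -2.7, 30.3]
finger_gap: 0.0002
grip_force: 14.8
```

View pics/s1.png

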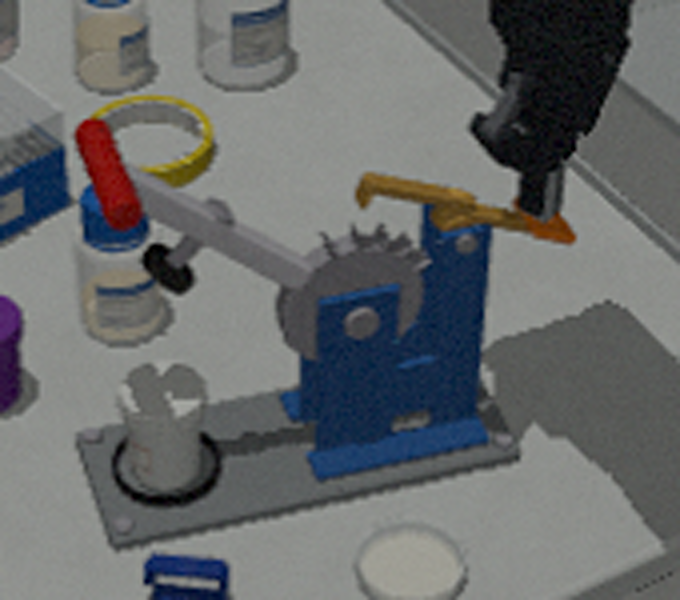

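The pawl's nose is well clear of the teeth, and the force jumped to 30 N at the end stop. I'll retreat and go above the grip.

```bash
python3 -m jog '[0,0,0.2,0,0,0,-1, 0,0,0.4,0,0,0,-1, 0,0,0.6,0,0,0,-1, 0,0.1,0.7,0,0,0,-1, 0.05,0.3,0.75,0,0,0,-1, 0.1,0.5,0.75,0,0,0,-1, 0.15,0.7,0.75,0,0,0,-1, 0.2,0.9,0.75,0,0,0,-1, 0.25,1,0.75,0,0,0,-1, 0.25,1,0.75,0,0,0,-1, 0.25,1,0.75,0,0,0,-1]'
python3 - <<'E'
from h import *
im,W=cloud("wrist"); cv2.imwrite("pics/w2.png",im[:,:,::-1])
for n in("wrist","scene"):
    if n=="scene": im,W=cloud(n)
    hsv=cv2.cvtColor(im,cv2.COLOR_RGB2HSV); h=hsv[...,0]
    m=((h<7)|(h>172))&(hsv[...,1]>130)&(hsv[...,2]>60)&(W[...,2]>.2)&(W[...,2]<.26)&(abs(W[...,0]-.51)<.08)&(abs(W[...,1]-.3)<.06)
    p=W[m]; print(n,len(p),np.percentile(p,[2,50,98],axis=0).round(4))
    m=(h>6)&(h<16)&(hsv[...,1]>150)&(W[...,2]>.12)&(W[...,2]<.19)&(abs(W[...,0]-.459)<.03)&(abs(W[...,1]-.062)<.03)
    p=W[m]; 
    if len(p): print("pad",len(p),np.percentile(p,[2,50,98],axis=0).round(4))
E
```

```text
clock: 4.28
tcp_pos: [0.5085, 0.2628, 0.2941]
orientation: [0.0, 0.983, 0.184, -0.001]
wrist_force: [-0.2, 0.1, 0.4]
finger_gap: -0.0004
grip_force: 0.0
wrist 3337 [[0.4795 0.2887 0.2346]
 [0.5173 0.3022 0.2399]
 [0.55   0.3159 0.2421]]
pad 473 [[0.4438 0.0465 0.1411]
 [0.4608 0.0624 0.1472]
 [0.4765 0.075  0.1505]]
scene 236 [[0.4755 0.2899 0.2297]
 [0.5029 0.3041 0.2417]
 [0.5466 0.3155 0.2449]]
pad 85 [[0.4418 0.0448 0.1416]
 [0.4534 0.0591 0.1481]
 [0.4753 0.0718 0.1544]]
```

View pics/w2.png

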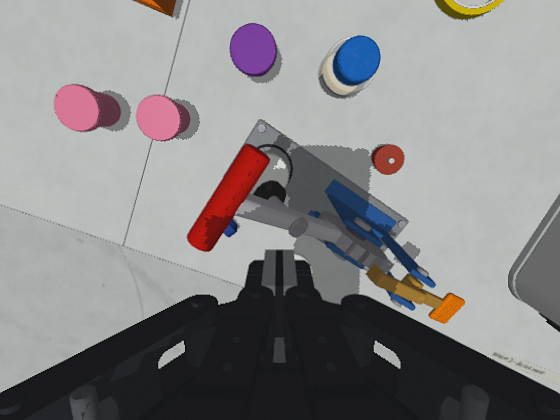

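The wrist view shows the red bar running from (258,150) to (200,245), and the pad is still down at z≈0.147. I'll position above the grip.

```bash
python3 -m jog '[0.03,0.2,0,0,0,0,-1, 0.03,0.2,-0.1,0,0,0,-1, 0.03,0.2,-0.19,0,0,0,-1, 0.03,0.2,-0.19,0,0,0,-1, 0.03,0.2,-0.19,0,0,0,-1]'
```

```text
clock: 4.8
tcp_pos: [0.5167, 0.2929, 0.2569]
orientation: [-0.003, 0.982, 0.188, -0.002]
wrist_force: [-0.4, 0.2, 0.5]
finger_gap: -0.0002
grip_force: 0.0
```

```bash
python3 -m jog '[0,0,0,0,0,0,-1, 0,0,0,0,0,0,-1]'; python3 -c "
from workcell import env;print(env.get_state()['joint_pos'])"
```

```text
clock: 4.97
tcp_pos: [0.5181, 0.2939, 0.259]
orientation: [-0.003, 0.982, 0.189, 0.001]
wrist_force: [1.0, 0.4, -0.1]
finger_gap: 0.0002
grip_force: 0.0
[0.37819608 0.34693408 0.16087474 1.38250791 0.0059355  3.14046714]
```

Joint 6 is at its limit. I'll raise the tool and turn it +55° about z, which frees joint 6 and lines the fingers up along the bar.

```bash
python3 -m jog '[0,0,0.1,0,0,0.03,-1, 0,0,0.1,0,0,0.3,-1, 0,0,0.1,0,0,0.3,-1, 0,0,0.1,0,0,0.3,-1, 0,0,0.1,0,0,0.3,-1, 0,0,0.1,0,0,0.3,-1, 0,0,0.1,0,0,0.3,-1, 0,0,0.1,0,0,0.3,-1, -0.02,0.04,0.1,0,0,0.3,-1, -0.02,0.04,0.1,0,0,0.3,-1, -0.02,0.04,0.1,0,0,0.3,-1]'; python3 -c "
from workcell import env;print(env.get_state()['joint_pos'])"
```

```text
clock: 5.88
tcp_pos: [0.5135, 0.3028, 0.2781]
orientation: [-0.002, 0.79, 0.614, -0.001]
wrist_force: [0.4, 0.1, -0.1]
finger_gap: 0.0004
grip_force: 0.0
[0.39644604 0.35228775 0.21474243 1.43680376 0.00357055 2.21700837]
```

```bash
python3 -m jog '[0,0,-0.1,0,0,0,-1, 0,0,-0.16,0,0,0,-1, 0.01,0.03,-0.21,0,0,0,-1, 0.01,0.06,-0.25,0,0,0,-1, 0.02,0.09,-0.29,0,0,0,-1, 0.02,0.11,-0.33,0,0,0,-1, 0.03,0.14,-0.37,0,0,0,-1, 0.03,0.15,-0.4,0,0,0,-1, 0.03,0.15,-0.4,0,0,0,-1]'
```

```text
clock: 6.63
tcp_pos: [0.5191, 0.3328, 0.1955]
orientation: [-0.002, 0.789, 0.614, -0.003]
wrist_force: [-0.8, -0.9, 0.8]
finger_gap: 0.0003
grip_force: 0.0
```

Run:
```python
from h import *
im,W=cloud("scene"); 
c=cv2.resize(im[150:300,230:400],None,fx=4,fy=4,interpolation=2);cv2.imwrite("pics/s2.png",c[:,:,::-1])
```

```text
(no output)
```

View pics/s2.png

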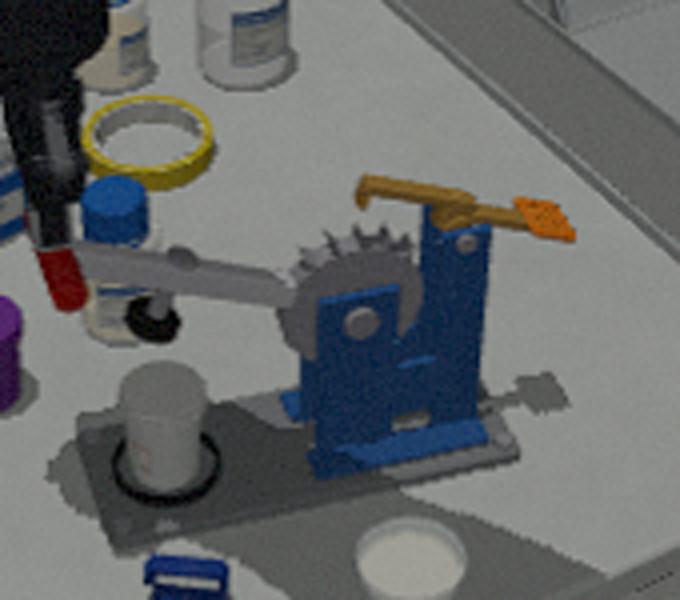

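The arm is following down under the fingertips and the pawl is still free. Continuing.

```bash
python3 -m jog '[0,0.02,-0.06,0,0,0,-1, 0.01,0.03,-0.12,0,0,0,-1, 0.01,0.05,-0.18,0,0,0,-1, 0.02,0.06,-0.23,0,0,0,-1, 0.02,0.07,-0.28,0,0,0,-1, 0.02,0.07,-0.32,0,0,0,-1, 0.02,0.07,-0.35,0,0,0,-1, 0.02,0.07,-0.35,0,0,0,-1]'; python3 -m jog '[0,0,-0.01,0,0,0,-1, 0,0,-0.02,0,0,0,-1, 0,0,-0.02,0,0,0,-1]'
```

```text
clock: 7.35
tcp_pos: [0.5226, 0.3456, 0.1253]
orientation: [-0.002, 0.789, 0.614, -0.003]
wrist_force: [0.0, 0.4, -0.3]
finger_gap: 0.0
grip_force: 0.0
clock: 7.6
tcp_pos: [0.5233, 0.346, 0.1232]
orientation: [-0.002, 0.789, 0.614, -0.002]
wrist_force: [-0.0, -0.1, -0.7]
finger_gap: -0.0003
grip_force: 0.0
```

```bash
for i in 1; do python3 -m jog '[0,0,-0.01,0,0,0,-1, 0,0,-0.02,0,0,0,-1, 0,0,-0.02,0,0,0,-1]'; done; python3 -m jog '[0,0,-0.01,0,0,0,-1, 0,0,-0.015,0,0,0,-1, 0,0,-0.015,0,0,0,-1, 0,0,-0.015,0,0,0,-1]'
```

```text
clock: 7.85
tcp_pos: [0.5237, 0.3463, 0.121]
orientation: [-0.002, 0.789, 0.614, -0.001]
wrist_force: [-2.0, -0.9, 8.3]
finger_gap: -0.0003
grip_force: 4.1
clock: 8.18
tcp_pos: [0.5239, 0.3464, 0.1207]
orientation: [-0.002, 0.789, 0.614, -0.0]
wrist_force: [-7.1, -3.8, 22.8]
finger_gap: 0.0002
grip_force: 11.0
```

The arm is firmly stopped on the lid. Drawing back and checking.

```bash
python3 -m jog '[0,0,0,0,0,0,-1, 0,0,0.03,0,0,0,-1, 0,0,0.1,0,0,0,-1, 0,0,0.25,0,0,0,-1, 0,0,0.4,0,0,0,-1, 0,0,0.6,0,0,0,-1, 0,0,0.6,0,0,0,-1, 0,0,0.6,0,0,0,-1]'
python3 - <<'E'
from h import *
im,W=cloud("scene"); 
c=cv2.resize(im[150:300,230:400],None,fx=4,fy=4,interpolation=2);cv2.imwrite("pics/s3.png",c[:,:,::-1])
hsv=cv2.cvtColor(im,cv2.COLOR_RGB2HSV); h=hsv[...,0]
m=((h<7)|(h>172))&(hsv[...,1]>130)&(hsv[...,2]>60)&(W[...,2]>.08)&(W[...,2]<.26)&(abs(W[...,0]-.52)<.06)&(abs(W[...,1]-.345)<.05)
print(np.percentile(W[m],[2,50,98],axis=0).round(4))
E
```

```text
clock: 8.85
tcp_pos: [0.5253, 0.3472, 0.2396]
orientation: [-0.002, 0.789, 0.614, 0.001]
wrist_force: [-0.7, -0.2, -0.9]
finger_gap: -0.0001
grip_force: 0.0
[[0.4852 0.3344 0.1108]
 [0.5138 0.349  0.1204]
 [0.5571 0.3597 0.1247]]
```

View pics/s3.png

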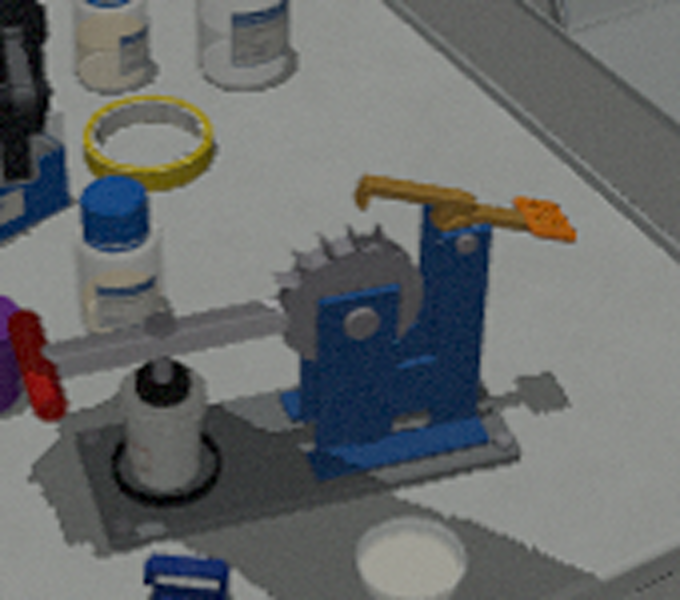

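The arm is level with its foot on the lid, the cup is upright in its ring, the pawl is free, and the gripper is well clear. Handing in.

```bash
python3 -c "
from workcell import env;print(env.hand_in())"
```

```text
the job is handed in; nothing more can be done
None
```

I pressed the pawl free to its end stop and pushed the arm down until its foot rested on the cup's lid, then drew the gripper clear and handed in at about 9 s of the 48 s; `env.hand_in()` gave no verdict, but the last camera view showed the arm level, the pawl free and the cup upright in its ring.

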